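# Put the drinks-bar tools into the covered utensil holder

### The arm

A 7-joint arm with a two-finger parallel gripper is mounted at the origin on the work surface. World frame = base frame: x ahead of the robot, y to its left, z up, the work surface at z = 0. Lengths are in m, angles in degrees, forces in N, time in s.
With the tool pointing down it reaches from about 0.35 to 0.775 m from the base axis. Payload 3.1 kg.
Tool frame: the origin (TCP) lies on the centre line of the jaws, within the pads' length; the fingertips stand 17 mm ahead of it and the grasp point (between the pads) lies 2 mm behind it (robot.tip_reach is the distance from the TCP to the fingertips, in m); z points along the fingers, y is the line along which they close (so a half turn about z gives the same grasp; the last joint's range is limited). The gripper opens to 85 mm and grips with 20 to 120 N. Pads are 22 mm wide; open, the fingers measure 114 mm over their backs; the gripper's body (76 mm by 85 mm) begins 54 mm behind the grasp point. The pads swing forward as they close: fully open they stand 13 mm farther back than shut.
Start: joints at [68.428, 17.813, 0.802, 86.603, -0.252, 75.585, -1.558], TCP at [0.181, -0.519, 0.248] pointing down, gripper open.
Joint ranges: [-154.91, 154.91], [-16.99, 109.72], [-72.82, 74.43], [7.12, 147.25], [-82.49, 262.49], [11.32, 116.49], [-174.64, 174.64]. Speed limits (degrees/s): [159.86, 159.86, 180, 180, 180, 180, 180].

### API

Orientations are given as [roll, pitch, yaw] about the fixed x, y, z axes, in that order (R = Rz(yaw) Ry(pitch) Rx(roll)).
In Python, from station import robot, fingers, vision, workorder, recognise gives the robot as it stands. Calls block until the motion is done:
- robot.move_to(position, orientation): joint-space move of the TCP to a pose.
- robot.line_to(position, orientation=None, velocity=0.15, f_stop=None): straight line of the TCP; orientation=None keeps the orientation; velocity is the mean speed in m/s. With f_stop (N) it stops when the force on the tool has changed by that much, and returns True; else False.
- robot.move_j(angles): joint-space move.
- fingers.gripper_to(opening, force=None): opening from 0.0 (shut) to 1.0 (fully open); force is the grip in N (None keeps the last); returns when the fingers have stopped.
- robot.pause(seconds).
- robot.inverse_kinematics(position, orientation): joint angles nearest the present ones, or None.
- vision.grab_frame(name): name is "scene" or "top" or "wrist"; returns the picture (384x512x3 uint8, red, green, blue); there is no depth.
- vision.calibration(name): a dict with "mtx" (3x3 intrinsics, pixels), "extrinsics" (4x4, takes a point from world to camera coordinates); the wrist camera has in their place "T_tool_cam" (4x4, takes a point from camera to tool coordinates, whose origin is the TCP and whose axes are the flange's). Camera axes: x right, y up, looking along -z (the intrinsics and any distortion apply to the point x, -y, -z); pixel columns grow to the right and rows downward; lengths in m; the calibration is good to about 2 mm. A picture is of the moment at which its call begins: read the wrist's pose just before it. calibration takes no time and is no camera call.
A pose or a line that the arm cannot do raises robot.PlanningError and nothing moves.
- workorder.close_job(): hands the job in; it is judged then, once.
Trained networks look in the newest picture that a camera, given by its name, has taken for a name from the list of things; names that differ only in an ending like _2 or _b are one class to them, and where a whole thing is asked for, a point or a joint stands for the part that bears it (a point fixed in the world has none). Each returns a list of dicts, best first, with "p" (0 to 1); they miss things now and then, are a little off and sometimes report something else, mostly with a low value. They report only what shows in the picture. A call takes as long as a camera call. They do not tell look-alikes from the thing itself.
- recognise(label, camera): "rect" ([centre column, centre row, width, height] in pixels, round what is visible of it).
Readings, each from a call of its own:
- robot.current_time_s(): time.
- robot.current_joint_positions(): joint angles.
- robot.current_dq(): joint speeds.
- robot.current_joint_torque(): joint torques, N m.
- robot.current_tool_pos(): TCP position.
- robot.current_eef_rot(): TCP orientation.
- robot.current_contact_force(): force on the tool from outside, world axes, zero at the start.
- robot.current_torque(): the same for the moment, N m.
- robot.current_finger_gap(): opening from 0.0 (shut) to 1.0 (fully open).
- robot.current_gripper_force(): force on a finger pad.
Only numpy, scipy, OpenCV 4.12 (cv2) and the standard library are available. Lean on these libraries where they do the work, as an engineer would, in place of code of your own. Each camera call takes 0.05 s, during which the arm holds its last target. There are 200 camera calls.

### The job

Slide the wooden cover of the metal utensil holder fully open to its end stop, so that both openings are uncovered. Then take the muddler and the stirring paddle out of their drying stands and drop them in, muddler fat head down in the square well and paddle blade down in the narrow slot, standing upright on the bottom, with the cover left fully open. Do not disturb the jug, the tamper and the cup.

Things in the scene. Friction and masses are not known exactly. Their poses are not given: they have to be found in the camera images.
- holder: Fixed steel block, 146 (x) x 130 (y) x 85 mm high; origin at the centre of its underside, z up. In the -y half of its top, side by side along x, are a square well and a narrow slot, 75 mm deep, closed at the bottom. The cover parks over the plain +y half. Dark strips rising 10 mm above the top edge three sides: 8 mm wide at -x and +x, 5 mm at +y.
- well (a point): Centre of the square well's mouth, at (-33, -30, 85) mm from the holder's origin; axes as the holder's. Opening 44 x 44 mm, 75 mm deep.
- slot (a point): Centre of the narrow slot's mouth, at (36, -30, 85) mm from the holder's origin; axes as the holder's. Opening 42 mm along x, 20 mm along y, 75 mm deep.
- cover (a joint): Travel of the wooden cover in m: 0 shut (both openings covered), 0.060 fully open at the end stop; it slides along the holder's +y and stays where it is left. The cover is a plate 126 (x) x 56 (y) x 5 mm lying 1 mm above the holder's top.
- cover_grip (a point): Centre of the top edge of the cover's wooden grip: an upright fin 34 mm long along the holder's x, 10 mm thick along y, 30 mm tall above the cover plate (top 121 mm above the bench). The point moves with the cover; axes as the holder's.
- muddler: Turned wooden drinks muddler, loose, standing upright 160 mm tall: a round fat head 30 mm in diameter for the lowest 30 mm, tapering up to 48 mm, then a round handle 20 mm in diameter to the top. Origin at the centre of the foot of the fat head, z along the handle.
- paddle: Black plastic stirring paddle, loose, standing upright 170 mm tall and 10 mm thick along its own y: the lowest 70 mm is the blade, 28 mm wide along its x; above that the handle is 18 mm wide along x. Origin at the centre of the blade's foot, z towards the handle's end.
- muddler_stand: Fixed wooden block 90 (x) x 80 (y) x 30 mm high with a 36 x 36 mm pocket 20 mm deep in the middle of its top, where the muddler stands. Origin at the centre of its underside.
- paddle_stand: Fixed wooden block 90 (x) x 80 (y) x 30 mm high with a pocket 34 mm (x) x 15 mm (y), 20 mm deep, in the middle of its top, where the paddle stands. Origin at the centre of its underside.
- jug: Steel milk jug with a handle, about 80 mm in diameter and 100 mm tall; a bystander. Origin at the centre of its underside.
- tamper: Steel coffee tamper standing on its 58 mm base, 88 mm tall; a bystander. Origin at the centre of its underside.
- cup: White espresso cup with a handle, 64 mm in diameter and 60 mm tall; a bystander. Origin at the centre of its underside.
Not all that is in view belongs to the job. There is more than one size of the paddle; the job needs the largest.

How it is judged (in metres and radians):
On the way:
1. the cover is slid fully open, within 4 mm of its end stop (value of joint cover above 0.056 m), for 0.2 s.
At the end, for the whole second after the job is handed in: The cover is within 4 mm of its open end stop; the muddler stands head down in the square well and the paddle blade down in the slot, each foot within 10 mm of the bottom and 16 mm of the opening's centre line, within 0.25 rad of upright, at rest (value of joint cover above 0.056 m and horizontal distance between muddler and well below 0.016 m and z of muddler in the frame of well below -0.065 m and angle between each of muddler, paddle's own z axis and vertical below 0.25 rad and horizontal distance between paddle and slot below 0.016 m and z of paddle in the frame of slot below -0.065 m and linear speed of each of muddler, paddle below 0.03 m/s); the robot touches nothing.
It fails at once if the jug is moved more than 25 mm or tipped (distance of jug from where it was at the start of the episode above 0.025 m or angle between jug's own z axis and vertical above 0.4 rad).
It fails at once if the tamper is moved more than 25 mm or tipped (distance of tamper from where it was at the start of the episode above 0.025 m or angle between tamper's own z axis and vertical above 0.4 rad).
It fails at once if the cup is moved more than 25 mm or tipped (distance of cup from where it was at the start of the episode above 0.025 m or angle between cup's own z axis and vertical above 0.4 rad).
It also fails if it takes over 72 s, if anything falls off the work surface, if the arm or the gripper's body presses on something with over 40 N, if the wrist force passes 120 N, or if a joint passes its speed limit or range.

## Working session

There is one attempt and no reset: what is moved stays moved. The work goes in short steps, each a Python script; the robot and the scene stay as the last script left them, time stands still between calls to the robot, and variables do not carry over. Pictures are saved under pics/ and viewed, at most 10 in all, crops included, and the job is handed in when it is done.

```bash
mkdir -p pics; ls
python3 - <<'E'
from station import robot, fingers, vision, workorder, recognise
import cv2, numpy as np
np.set_printoptions(precision=4,suppress=True)
for n in ("scene","top"):
    im=vision.grab_frame(n); cv2.imwrite(f"pics/{n}0.png",cv2.resize(im[:,:,::-1],(800,600),interpolation=cv2.INTER_CUBIC))
    c=vision.calibration(n); print(n,{k:np.array(v) for k,v in c.items()})
    for l in ("holder","cover_grip","muddler","paddle","muddler_stand","paddle_stand","jug","tamper","cup"):
        print(l,[(np.round(d["rect"]).astype(int).tolist(),round(d["p"],2)) for d in recognise(l,n)])
print(vision.calibration("wrist"),robot.current_time_s(),robot.current_eef_rot(),robot.tip_reach)
E
```

```text
pics
scene {'mtx': array([[407.8534,   0.    , 254.3163],
       [  0.    , 407.8534, 191.7582],
       [  0.    ,   0.    ,   1.    ]]), 'extrinsics': array([[ 0.0767,  0.997 , -0.0035, -0.0935],
       [-0.696 ,  0.0561,  0.7158,  0.3272],
       [ 0.7139, -0.0525,  0.6983, -1.3347],
       [ 0.    ,  0.    ,  0.    ,  1.    ]])}
holder [([141, 216, 95, 91], 0.62)]
cover_grip [([132, 199, 56, 47], 0.74)]
muddler [([256, 194, 16, 59], 0.57)]
paddle [([370, 176, 14, 46], 0.76), ([349, 205, 18, 42], 0.67), ([335, 164, 16, 59], 0.57)]
muddler_stand [([256, 221, 40, 38], 0.58)]
paddle_stand [([330, 195, 36, 38], 0.57)]
jug [([291, 274, 54, 67], 0.93)]
tamper [([218, 286, 30, 39], 0.58)]
cup [([257, 156, 30, 34], 0.81)]
top {'mtx': array([[363.3046,   0.    , 258.6744],
       [  0.    , 363.3046, 196.7333],
       [  0.    ,   0.    ,   1.    ]]), 'extrinsics': array([[ 0.0132, -0.9998,  0.0131,  0.0095],
       [ 0.9867,  0.0151,  0.1619, -0.5672],
       [-0.1621,  0.0107,  0.9867, -0.8364],
       [ 0.    ,  0.    ,  0.    ,  1.    ]])}
holder [([347, 195, 77, 80], 0.68)]
cover_grip [([358, 195, 41, 55], 0.97), ([172, 223, 39, 42], 0.49)]
muddler [([247, 194, 10, 24], 0.64)]
paddle [([163, 218, 22, 21], 0.71), ([159, 180, 20, 15], 0.71), ([130, 220, 22, 12], 0.66)]
muddler_stand [([246, 196, 31, 34], 0.85)]
paddle_stand [([171, 223, 33, 38], 0.68)]
jug []
tamper [([279, 129, 26, 22], 0.92)]
cup [([236, 272, 27, 39], 0.68)]
{'mtx': array([[319.6461,   0.    , 253.013 ],
       [  0.    , 319.6461, 195.133 ],
       [  0.    ,   0.    ,   1.    ]]), 'T_tool_cam': array([[ 0.0006,  0.9657,  0.2598,  0.0636],
       [ 1.    , -0.0005, -0.0006, -0.0004],
       [-0.0004,  0.2598, -0.9657, -0.1252],
       [ 0.    ,  0.    ,  0.    ,  1.    ]])} 1.0 [179.996    0.0014  19.188 ] 0.017
```

View pics/scene0.png

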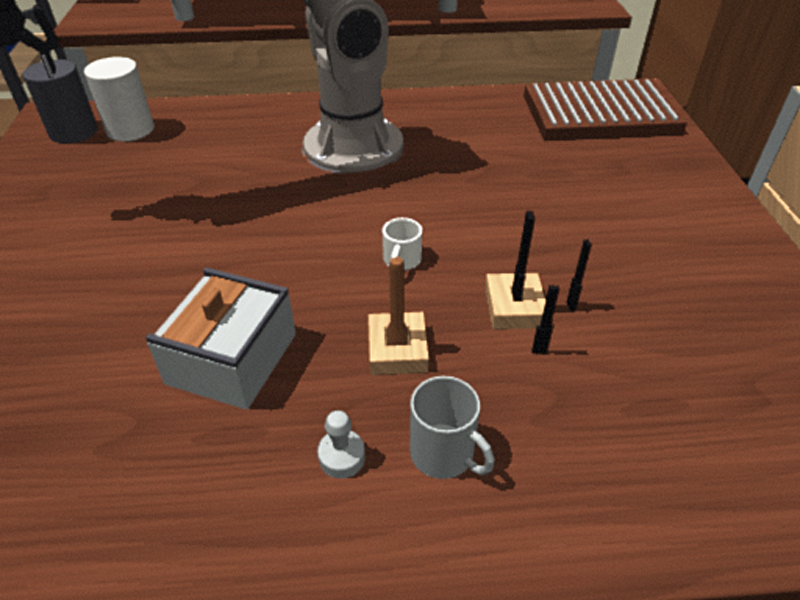

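View pics/top0.png

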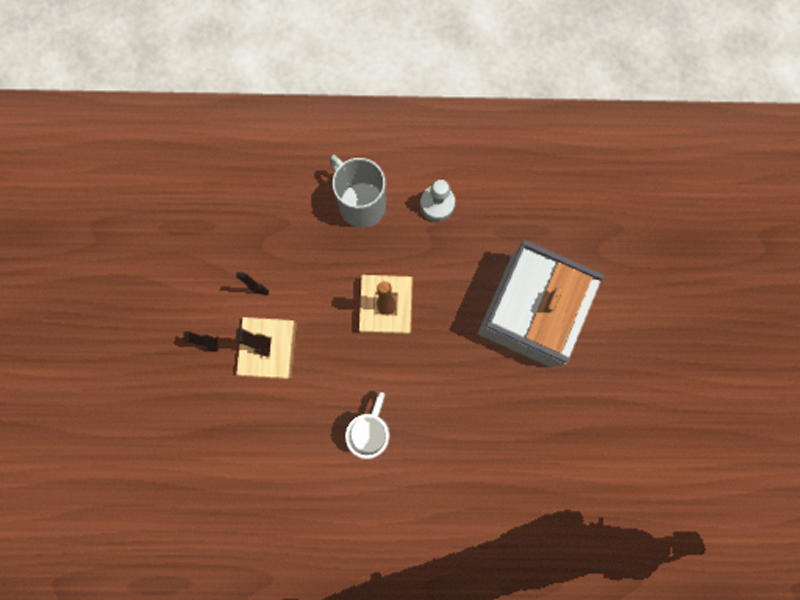

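The scene picture (800 px scale) shows the holder at (222,335) with its cover shut, the muddler in its stand at (397,300), the jug at (445,425), the tamper at (340,445) and the cup at (402,243). There are three paddles: one in the stand at (523,257), and loose ones at (579,275) and (544,320). The one in the stand looks tallest at 59 px, against 46 and 42. Next I take close wrist views.

```bash
cat > h.py <<'E'
from station import robot, fingers, vision, workorder, recognise
import cv2, json, numpy as np
from scipy.spatial.transform import Rotation as Rot
np.set_printoptions(precision=4,suppress=True)
F=np.diag([1.,-1,-1])
def down(yaw): return [180,0,yaw]
def fixedcam(n):
    c=vision.calibration(n); return np.array(c["mtx"]),np.array(c["extrinsics"])
def wristcam():
    T=np.eye(4); T[:3,:3]=Rot.from_euler("xyz",robot.current_eef_rot(),degrees=True).as_matrix(); T[:3,3]=robot.current_tool_pos()
    c=vision.calibration("wrist"); return np.array(c["mtx"]),np.linalg.inv(T@np.array(c["T_tool_cam"]))
def snap(name):   # saves picture + camera
    K,E=wristcam(); im=vision.grab_frame("wrist")
    np.savez(f"pics/{name}.npz",im=im,K=K,E=E); cv2.imwrite(f"pics/{name}.png",im[:,:,::-1]); return im,K,E
def load(name): d=np.load(f"pics/{name}.npz"); return d["im"],d["K"],d["E"]
def P(K,E): return K@F@E[:3]
def project(K,E,X):
    q=np.c_[np.atleast_2d(X),np.ones(len(np.atleast_2d(X)))]@P(K,E).T; return q[:,:2]/q[:,2:]
def onplane(K,E,uv,z):
    c=-E[:3,:3].T@E[:3,3]; d=E[:3,:3].T@F@np.linalg.inv(K)@np.r_[uv,1]; return c+d*(z-c[2])/d[2]
def tri(views): # [(K,E,uv)..] -> point, gap
    A=np.vstack([np.r_[[uv[0]*P(K,E)[2]-P(K,E)[0]],[uv[1]*P(K,E)[2]-P(K,E)[1]]] for K,E,uv in views])
    X=np.linalg.svd(A)[2][-1]; return X[:3]/X[3]
E
python3 - <<'E'
from h import *
K,E=fixedcam("top"); s=1.5625
ro={}
for n,uv,z in (("holder",(541/s,303/s),.09),("muddler",(386/s,304/s),.03),("paddle",(266/s,349/s),.03),("jug",(360/s,192/s),.05),("tamper",(437/s,205/s),.02),("cup",(368/s,436/s),.03),("pA",(266/s,291/s),0),("pB",(217/s,347/s),0)):
    ro[n]=onplane(K,E,uv,z); print(n,ro[n])
Ks,Es=fixedcam("scene")
for n,a,b in (("mud top",(397,262),(385,287)),("paddle top",(529,214),(240,332)),("A top",(552,288),(238,274)),("B top",(586,241),(185,335))):
    print(n,tri([(Ks,Es,np.array(a)/s),(K,E,np.array(b)/s)]))
yaw=0
for n in ("holder","muddler","paddle"):
    for i,(dx,dy) in enumerate(((-.04,-.03),(-.04,.03))):
        p=ro[n]+[dx,dy,0]; p[2]=.29
        try: robot.move_to(p,down(yaw)); robot.pause(.3); snap(f"{n}{i}")
        except robot.PlanningError as e: print(n,i,p,e)
print(robot.current_time_s(),robot.current_joint_positions())
a=[load(f"{n}{i}")[0] for i in (0,1) for n in ("holder",)]
cv2.imwrite("pics/m1.png",cv2.resize(np.hstack(a),None,fx=.78,fy=.78,interpolation=cv2.INTER_AREA)[:,:,::-1])
E
```

```text
holder [ 0.5695 -0.1848  0.09  ]
muddler [0.5747 0.0463 0.03  ]
paddle [0.5006 0.2321 0.03  ]
jug [0.7523 0.0908 0.05  ]
tamper [ 0.7435 -0.0346  0.02  ]
cup [0.37 0.07 0.03]
pA [0.5984 0.244  0.    ]
pB [0.5053 0.3179 0.    ]
mud top [0.5751 0.0476 0.1652]
paddle top [0.5093 0.2325 0.1807]
A top [0.5979 0.2528 0.1262]
B top [0.5098 0.3219 0.1289]
7.2 [  -8.7312   16.6764  -29.5256   84.4007    8.2627   81.0821 -128.6183]
```

Run:
```python
from h import *
for n in ("holder","muddler","paddle"):
    a,b=[load(f"{n}{i}")[0] for i in (0,1)]
    m=np.hstack([a[:,56:456],b[:,56:456]]); cv2.imwrite(f"pics/m_{n}.png",m[:,:,::-1]); print(m.shape)
```

```text
(384, 800, 3)
(384, 800, 3)
(384, 800, 3)
```

View pics/m_holder.png

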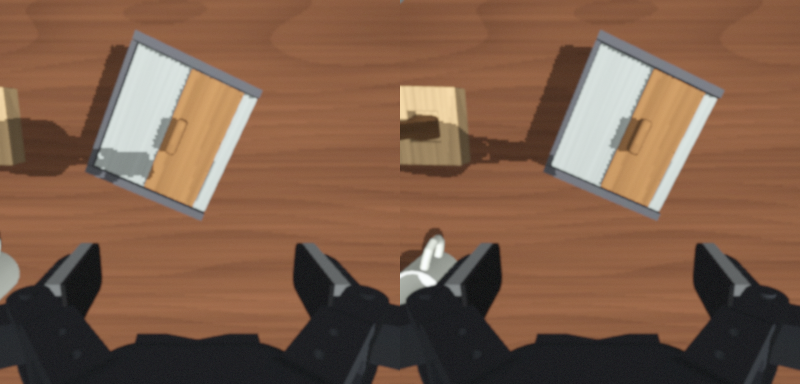

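View pics/m_muddler.png

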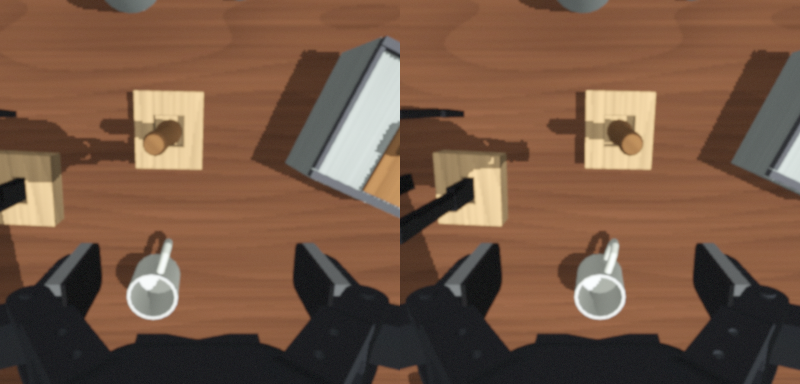

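View pics/m_paddle.png

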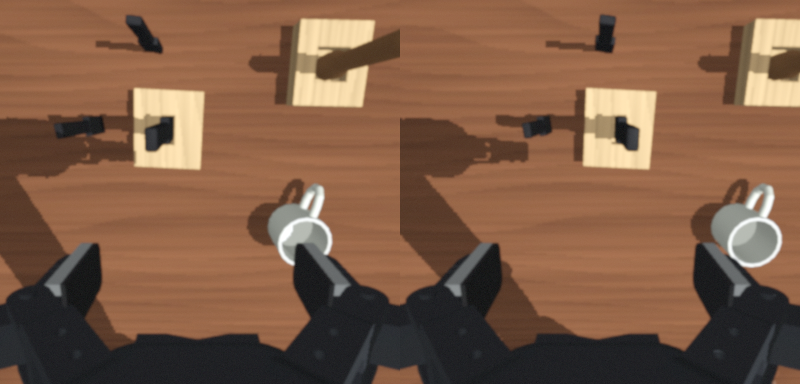

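The wrist views show the holder corners in view 0 (pair-image px) at (135,31), (262,93), (203,219) and (86,173). The muddler top is at (155,143) in view 0 and (631,143) in view 1. The paddle in the stand has its top near (157,143).

The three paddles are the one in the stand at scene (523,257) with its top at z=0.181, A at (544,320) with its top at 0.126, and B at (579,275) with its top at 0.129. The stand's paddle fits, since its 0.010 floor plus 170 mm gives 0.180. I'll confirm that in an enlarged crop and fit the holder at the same time.

Run:
```python
from h import *
from scipy.optimize import least_squares
c0=np.array([(135,32),(262,93),(203,219),(86,173)],float)+[56,0]
c1=np.array([(600-400,31),(722-400,93),(658-400,219),(546-400,172)],float)+[56,0]
ob=[]
for i,c in enumerate((c0,c1)):
    im,K,E=load(f"holder{i}"); g=cv2.cvtColor(im,cv2.COLOR_RGB2GRAY)
    r=cv2.cornerSubPix(g,c.astype(np.float32).reshape(-1,1,2),(4,4),(-1,-1),(3,50,.01)).reshape(-1,2)
    print(np.c_[c,r]); ob.append((K,E,c,r))
for k in range(4): print("corner",tri([(o[0],o[1],o[2][k]) for o in ob]))
M=np.array([(.073,.065),(-.073,.065)[:2]]) 
# far left(+x,+y), far right(+x,-y), near right(-x,-y), near left(-x,+y)
M=np.array([(.073,.065),(.073,-.065),(-.073,-.065),(-.073,.065)])
def pts(p,m):
    c,s=np.cos(p[2]),np.sin(p[2]); m=np.atleast_2d(m); return np.c_[p[0]+m[:,0]*c-m[:,1]*s,p[1]+m[:,0]*s+m[:,1]*c,np.full(len(m),p[3])]
for j in (2,3):
    f=lambda p:np.concatenate([(project(o[0],o[1],pts(p,M))-o[j]).ravel() for o in ob])
    s=least_squares(f,[.57,-.185,-.4,.095],loss="soft_l1"); print(s.x,np.degrees(s.x[2]),"res",f(s.x).round(1))
# composite
W=[]
for n in ("paddle","muddler"):
    row=[]
    for i in (0,1):
        im=load(f"{n}{i}")[0]; u0=185 if i==0 else 240
        row.append(cv2.resize(im[95:168,u0:u0+97],(400,300),interpolation=cv2.INTER_CUBIC))
    W.append(np.hstack(row))
cv2.imwrite("pics/crop.png",np.vstack(W)[:,:,::-1])
```

```text
[[191.      32.     190.9914  28.8797]
 [318.      93.     318.5388  90.3945]
 [259.     219.     256.6363 221.5979]
 [142.     173.     140.5649 170.992 ]]
[[256.      31.     256.3236  28.3396]
 [378.      93.     378.      93.    ]
 [314.     219.     312.7449 221.0108]
 [202.     172.     199.0451 171.035 ]]
corner [ 0.6611 -0.1596  0.0954]
corner [ 0.6082 -0.2802  0.0842]
corner [ 0.4783 -0.2224  0.0886]
corner [ 0.5325 -0.1063  0.1042]
[ 0.5699 -0.1907 -0.4074  0.0869] -23.341275640862445 res [ 1.9 -0.2 -0.3 -3.3 -1.   0.5  1.9 -0.1  0.2  0.9  0.4 -3.4 -1.3  0.5
 -1.3  1. ]
[ 0.5707 -0.1897 -0.4225  0.0919] -24.20696690085667 res [ 1.3  0.2 -0.2 -0.4 -0.8 -0.8 -0.1  0.9  0.4  0.8  1.9 -3.1 -1.4 -0.2
 -0.8  0.9]
```

View pics/crop.png

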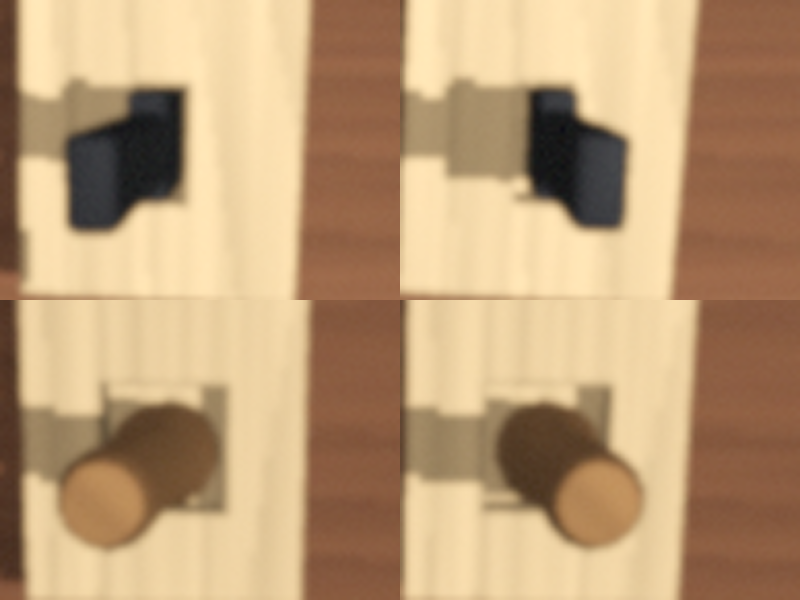

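The crop confirms the stand's paddle has the 18x10 mm handle with its long side along image vertical (world x). The top centres are (93,180) and (203,182) for the paddle, and (102,203) and (198,203) for the muddler, in crop px. Next I triangulate them and open the cover.

Run:
```python
from h import *
def t(n,a,b): 
    v=[]
    for i,uv in ((0,a),(1,b)):
        _,K,E=load(f"{n}{i}"); v.append((K,E,np.array(uv,float)))
    X=tri(v); print(n,X,"reproj",[(project(k,e,X)[0]-uv).round(1) for k,e,uv in v]); return X
s=4.124;c=lambda u,w,i:((u/s)+(185 if i==0 else 240)-.4,95+w/4.11-.4)
t("paddle",c(93,180,0),c(203,182,1)); t("muddler",c(102,203,0),c(198,203,1))
t("holder",(176+56,136),(639-400+56,136.5))
_,K,E=load("paddle0")
q=[onplane(K,E,np.array(p)+[56,0],.03) for p in ((135,88),(204,92),(201,170),(134,166))]
print("stand",np.array(q),np.mean(q,0))
e=[onplane(K,E,c(*p,0),.18) for p in ((70,140),(70,225),(118,132),(116,225))]; print("edges v0",np.array(e))
_,K,E=load("paddle1"); e=[onplane(K,E,c(*p,1),.18) for p in ((177,140),(182,222),(227,145),(224,222))]; print("edges v1",np.array(e))
```

```text
paddle [0.504  0.2339 0.1781] reproj [array([-0. ,  0.5]), array([ 0. , -0.5])]
muddler [0.5726 0.0477 0.1677] reproj [array([0., 0.]), array([-0., -0.])]
holder [ 0.5682 -0.1962  0.1103] reproj [array([-0. ,  0.2]), array([ 0. , -0.2])]
stand [[0.5485 0.271  0.03  ]
 [0.544  0.192  0.03  ]
 [0.4532 0.1954 0.03  ]
 [0.4583 0.277  0.03  ]] [0.501  0.2339 0.03  ]
edges v0 [[0.5115 0.2374 0.18  ]
 [0.4966 0.238  0.18  ]
 [0.5128 0.2289 0.18  ]
 [0.4966 0.2299 0.18  ]]
edges v1 [[0.5111 0.2389 0.18  ]
 [0.4968 0.2377 0.18  ]
 [0.5103 0.2301 0.18  ]
 [0.4968 0.2302 0.18  ]]
```

Run:
```python
from h import *
for i,uv in ((0,(232,136)),(1,(295,136.5))):
    _,K,E=load(f"holder{i}"); print(onplane(K,E,uv,.121))
yaw=-23.8; a=np.radians(yaw); hy=np.array([-np.sin(a),np.cos(a),0])
_,K,E=load("holder0");p=onplane(K,E,(232,136),.121);_,K,E=load("holder1");p=(p+onplane(K,E,(295,136.5),.121))/2
robot.move_to([p[0],p[1],.20],down(yaw)); fingers.gripper_to(.5,force=30)
print("hit",robot.line_to([p[0],p[1],.118],velocity=.1,f_stop=8))
fingers.gripper_to(0,force=30)
print("gap",robot.current_finger_gap()*85,"F",robot.current_gripper_force(),robot.current_tool_pos())
q0=np.array(robot.current_tool_pos())
print("stop",robot.line_to(q0+hy*.075,velocity=.06,f_stop=30))
q1=np.array(robot.current_tool_pos()); print("travel",(q1-q0)@hy,q1,robot.current_contact_force(),robot.current_finger_gap()*85)
fingers.gripper_to(.35); q=q1; robot.line_to([q[0],q[1],.22])
b=q1-hy*.06; 
robot.move_to([b[0]-.04,b[1]-.03,.27],down(0)); robot.pause(.3); snap("open0")
robot.move_to([b[0]-.04,b[1]+.03,.27],down(0)); robot.pause(.3); snap("open1")
print(robot.current_time_s())
m=np.hstack([cv2.resize(load(f"open{i}")[0][0:260,u:u+200],None,fx=2,fy=2,interpolation=cv2.INTER_CUBIC) for i,u in ((0,130),(1,190))])
cv2.imwrite("pics/mo.png",m[:,:,::-1])
```

```text
[ 0.5693 -0.1969  0.121 ]
[ 0.5689 -0.1948  0.121 ]
hit False
gap 9.099116877329822 F 33.29904019832611 [ 0.5696 -0.1959  0.1189]
stop True
travel 0.05381025122507399 [ 0.5916 -0.1468  0.1188] [-0.6903 -1.4953  4.3742] 8.811059473451326
14.775
```

View pics/mo.png

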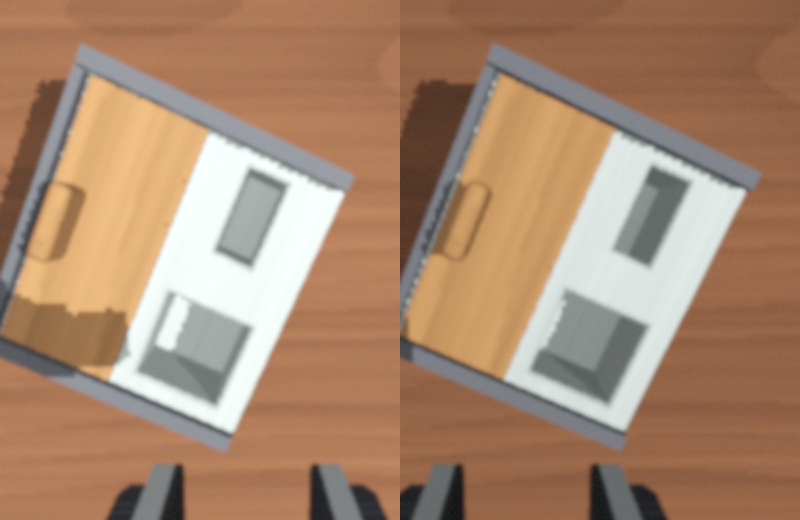

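The cover is over against the +y strip and both openings are clear. Well corners in view 0 are (172,290), (252,328), (219,405) and (138,372); slot corners are (250,170), (289,185), (253,267) and (216,250). Next I compute the well and slot poses and check the cover edge.

Run:
```python
from h import *
from scipy.optimize import least_squares
D={0:dict(w=[(172,290),(252,328),(219,405),(138,372)],s=[(250,170),(289,185),(253,267),(216,250)],c=[(207,133),(110,380)],u=130),
   1:dict(w=[(165,288),(250,325),(212,404),(130,368)],s=[(254,165),(291,184),(253,268),(215,249)],c=[(215,133),(105,380)],u=190)}
# order: (+x,+y),(+x,-y),(-x,-y),(-x,+y)
sg=np.array([(1,1),(1,-1),(-1,-1),(-1,1)])
M=np.vstack([[-.033,-.030]+sg*.022,[.036,-.030]+sg*[.021,.010]])
ob=[]
for i,d in D.items():
    _,K,E=load(f"open{i}"); px=lambda l:np.array(l)/2.+[d["u"],0]-.25
    ob.append((K,E,px(d["w"]+d["s"])))
    w=np.array([onplane(K,E,p,.085) for p in px(d["w"])]);s=np.array([onplane(K,E,p,.085) for p in px(d["s"])])
    c=np.array([onplane(K,E,p,.091) for p in px(d["c"])])
    ax=s.mean(0)-w.mean(0); print("well",w.mean(0),"slot",s.mean(0),"dist",np.linalg.norm(ax),"yaw",np.degrees(np.arctan2(ax[1],ax[0])),"sizes",np.linalg.norm(w-np.roll(w,1,0),axis=1),np.linalg.norm(s-np.roll(s,1,0),axis=1))
    a=np.radians(-23.8);hy=np.array([-np.sin(a),np.cos(a),0]); print("cover edge from well centre (want .032)",(c-w.mean(0))@hy)
for k in range(8): print(tri([(K,E,o[k]) for K,E,o in ob]),end=' ')
def pts(p):
    c,s=np.cos(p[2]),np.sin(p[2]); return np.c_[p[0]+M[:,0]*c-M[:,1]*s,p[1]+M[:,0]*s+M[:,1]*c,np.full(8,p[3])]
f=lambda p:np.concatenate([(project(K,E,pts(p))-o).ravel() for K,E,o in ob])
r=least_squares(f,[.57,-.19,-.41,.085]);print("\nfit",r.x,np.degrees(r.x[2]),np.abs(f(r.x)).max())
r=least_squares(lambda p:f(np.r_[p,.085]),[.57,-.19,-.41]);print("fit z fixed",r.x,np.degrees(r.x[2]),np.abs(f(np.r_[r.x,.085])).max())
P_=pts(np.r_[r.x,.085]); print("well",P_[:4].mean(0),"slot",P_[4:].mean(0))
```

```text
well [ 0.529  -0.2051  0.085 ] slot [ 0.5914 -0.2326  0.085 ] dist 0.06816598797533234 yaw -23.82199980830378 sizes [0.0444 0.0427 0.0425 0.0436] [0.0393 0.0192 0.0407 0.0192]
cover edge from well centre (want .032) [0.0331 0.0323]
well [ 0.5296 -0.2045  0.085 ] slot [ 0.5913 -0.2329  0.085 ] dist 0.06794118653584147 yaw -24.680828678199422 sizes [0.0429 0.0455 0.0437 0.0455] [0.0411 0.0194 0.0413 0.0205]
cover edge from well centre (want .032) [0.0317 0.0319]
[ 0.557  -0.1929  0.0719] [ 0.541  -0.2329  0.0901] [ 0.5006 -0.2166  0.0855] [ 0.5169 -0.1753  0.0788] [ 0.6135 -0.2317  0.0881] [ 0.6063 -0.2497  0.0847] [ 0.5688 -0.2333  0.0886] [ 0.5769 -0.2157  0.0838] 
fit [ 0.5708 -0.1909 -0.4189  0.0815] -24.000799720644316 1.776953205494138
fit z fixed [ 0.5711 -0.1907 -0.4189] -23.998938011211536 2.400387193694854
well [ 0.5287 -0.2047  0.085 ] slot [ 0.5918 -0.2328  0.085 ]
```

The fit gives the well at (0.529,-0.205) and the slot at (0.5915,-0.233), with holder yaw -24°. The sizes match the text. The cover edge sits 32 mm from the well centre, which is what fully open should give. Muddler next.

```bash
cat > pp.py <<'E'
from h import *
def pick(p,yaw,zg,op):
    robot.move_to([p[0],p[1],.26],down(yaw)); fingers.gripper_to(op,force=40)
    print("hit",robot.line_to([p[0],p[1],zg],velocity=.12,f_stop=8))
    fingers.gripper_to(0,force=40); print("gap mm",robot.current_finger_gap()*85,"z",robot.current_tool_pos()[2])
    robot.line_to([p[0],p[1],.30],velocity=.15)
    print("held gap",robot.current_finger_gap()*85,robot.current_gripper_force())
def place(q,yaw,zg,op):
    robot.move_to([q[0],q[1],.30],down(yaw)); robot.pause(.2)
    print("stop",robot.line_to([q[0],q[1],zg+.012],velocity=.12,f_stop=8),robot.current_tool_pos())
E
python3 - <<'E'
from pp import *
pick((.5733,.0475),-24,.147,.6)
place((.529,-.205),-24,.147,.5)
print("end",robot.line_to([.529,-.205,.145],velocity=.04,f_stop=6),robot.current_tool_pos(),robot.current_contact_force())
print(robot.current_time_s()); snap("m_in")
E
```

```text
hit False
gap mm 18.57304755999423 z 0.1478554474785078
held gap 18.25942147870264 39.122356477892026
stop False [ 0.5297 -0.2052  0.1599]
end True [ 0.53   -0.2052  0.1478] [0.0755 0.5899 4.3949]
21.5417
```

Run:
```python
from pp import *
fingers.gripper_to(.45); robot.line_to([.529,-.205,.26],velocity=.2)
robot.move_to([.504,.234,.28],down(-3))
pick((.504,.234),-3,.150,.4)
robot.move_to([.5915,-.2328,.32],down(-24)); robot.pause(.3); snap("chk")
print(robot.current_time_s(),robot.current_tool_pos())
K,E=wristcam()
tp=np.array(robot.current_tool_pos()); print("expected foot px",project(K,E,tp-[0,0,.14]))
m=load("chk")[0]; cv2.imwrite("pics/chk2.png",cv2.resize(m,(800,600))[:,:,::-1])
```

```text
hit False
gap mm 9.12586763721515 z 0.1509421518180303
held gap 9.44438145534094 40.52630066871643
29.3583 [ 0.5916 -0.2323  0.32  ]
expected foot px [[251.6024 186.7775]]
```

View pics/chk2.png

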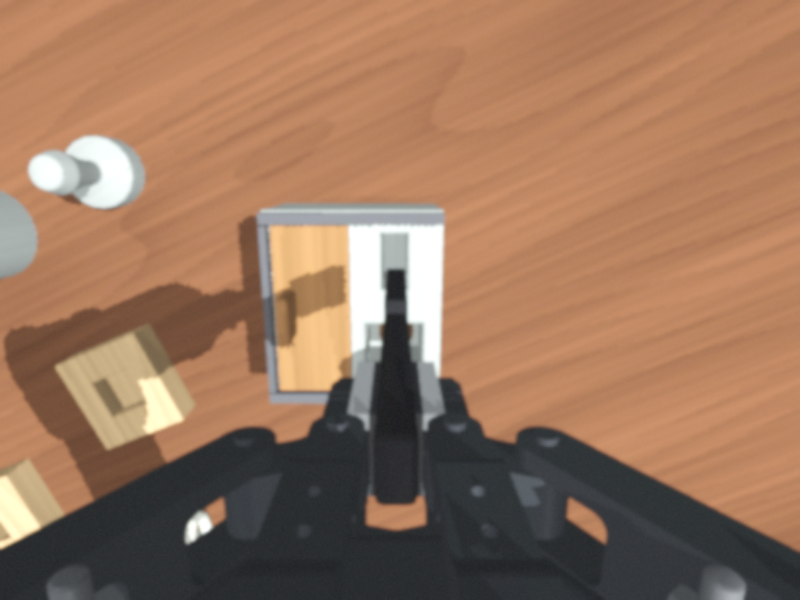

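The paddle hangs straight in the gripper. Its foot's far edge is at (396,270), close to the predicted spot, and it lines up with the slot column at (394,260). Lowering it in.

Run:
```python
from pp import *
q=[.5915,-.2328]
print("stop",robot.line_to(q+[.235],velocity=.15,f_stop=8),robot.current_tool_pos())
print("stop",robot.line_to(q+[.165],velocity=.06,f_stop=6),robot.current_tool_pos(),robot.current_contact_force())
print("end",robot.line_to(q+[.147],velocity=.04,f_stop=6),robot.current_tool_pos())
if robot.current_tool_pos()[2]<.156:
    fingers.gripper_to(.35); robot.line_to(q+[.27],velocity=.2)
    robot.move_to([.50,-.13,.33],down(-24)); robot.pause(.3); m=snap("fin")[0]
    cv2.imwrite("pics/fin2.png",cv2.resize(m,(800,600))[:,:,::-1])
print(robot.current_time_s())
```

```text
stop False [ 0.5921 -0.2329  0.2359]
stop False [ 0.5919 -0.2328  0.1656] [ 0.8267 -0.4512 -1.0725]
end True [ 0.5918 -0.2329  0.1508]
33.875
```

View pics/fin2.png

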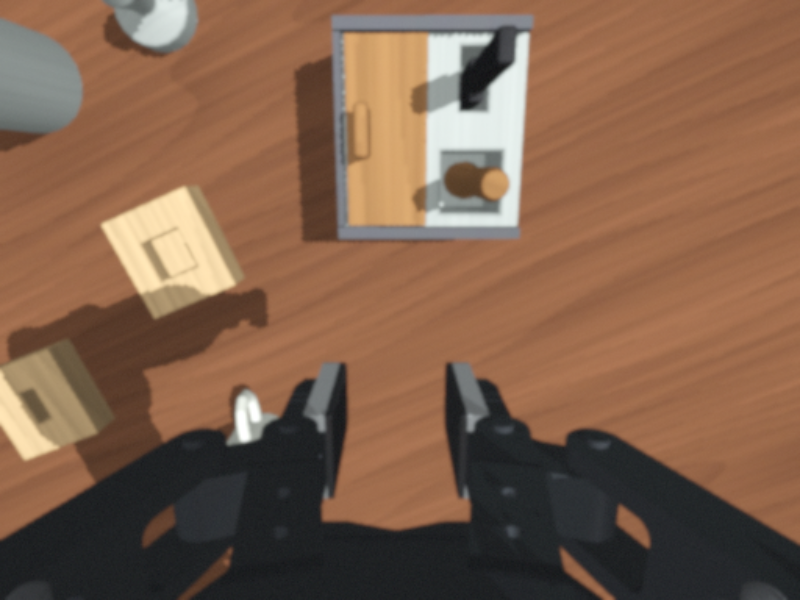

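The cover is fully open, with the paddle standing in the slot (475,80) and the muddler in the well (470,180). The gripper is clear of everything, so I'm handing in.

```bash
python3 -c "
from h import *
print(workorder.close_job(),robot.current_time_s())"
```

```text
the job is handed in; nothing more can be done
the job is handed in; nothing more can be done
```

The job is handed in at about 34 s of robot time: the cover is open to its end stop, the muddler stands head down in the well, the paddle stands blade down in the slot, and the arm never went near the jug, tamper or cup; the judge's result was not reported back.

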